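# Roll-test cut bars on the ramp and clip the true ones to the rail

## Robot

A 6-joint arm with a two-finger parallel gripper is mounted at the origin on a cart in front of the work surface, level with it; the furniture and walls round the work are solid. World frame = base frame: x ahead of the robot, y to its left, z up, the work surface at z = 0. Lengths are in mm, angles in degrees, forces in N, time in s.
With the tool pointing down it reaches from about 325 to 925 mm from the base axis. Payload 3.1 kg.
Tool frame: the origin (TCP) lies at the very end of the fingers, on their centre line; the grasp point (between the pads) lies grasp_offset behind it (grasp_offset is the distance from the TCP to the grasp point, in mm); z points along the fingers, y is the line along which they close (so a half turn about z gives the same grasp; the last joint's range is limited). The gripper opens to 85 mm and grips with 20 to 120 N. Pads are 22 mm wide; open, the fingers measure 114 mm over their backs; the gripper's body (76 mm by 85 mm) begins 54 mm behind the grasp point. The pads swing forward as they close: fully open they stand 13 mm farther back than shut.
Start: joints at [-81.085, 12.427, 92.441, -0, 75.132, -6.429], TCP at [165.403, -602.728, 231.3] pointing down, gripper open.
Joint ranges: [-157.48, 157.48], [-44.54, 120.13], [17.64, 146.25], [-64.5, 244.5], [7.68, 150.69], [-147.95, 147.95]. Speed limits (degrees/s): [159.86, 159.86, 180, 180, 180, 180].

## Interface

Orientations are given as [roll, pitch, yaw] about the fixed x, y, z axes, in that order (R = Rz(yaw) Ry(pitch) Rx(roll)).
In Python, from station import * gives the robot as it stands. Calls block until the motion is done:
- goto(position, orientation): joint-space move of the TCP to a pose.
- move_l(position, attitude=None, speed=150): straight line of the TCP; attitude=None keeps the orientation; speed is the mean speed in mm/s.
- move_j(angles): joint-space move.
- grip(opening, squeeze=None): finger opening in mm; squeeze is the grip in N (None keeps the last); returns when the fingers have stopped.
- wait(seconds).
- solve_ik(position, orientation): joint angles nearest the present ones, or None.
- get_obs(): the state.
- get_image(name): name is "scene" or "top"; returns the picture (420x560x3 uint8, red, green, blue); there is no depth.
- get_calibration(name): a dict with "fx", "fy", "cx", "cy" (pixels), "R" (3x3) and "t" (3): a world point X has camera coordinates R X + t. Camera axes: x right, y down, z forward; pixel columns grow to the right and rows downward; lengths in mm; the calibration is good to about 2 mm. A picture is of the moment at which its call begins. get_calibration takes no time and is no camera call.
A pose or a line that the arm cannot do raises Unreachable and nothing moves.
- sign_off(): hands the job in; it is judged then, once.
Trained networks look in the newest picture that a camera, given by its name, has taken for a name from the list of things; names that differ only in an ending like _2 or _b are one class to them, and where a whole thing is asked for, a point or a joint stands for the part that bears it (a point fixed in the world has none). Each returns a list of dicts, best first, with "score" (0 to 1); they miss things now and then, are a little off and sometimes report something else, mostly with a low value. They report only what shows in the picture. A call takes as long as a camera call.
- spot_in(name, camera): "extent" ([centre column, centre row, width, height] in pixels, round what is visible of it).
- regions_of(name, camera): "region" (420x560 bool, what is visible of it) and "extent" ([centre column, centre row, width, height] in pixels, round what is visible of it).
The state is a dict: "t": time; "joint_pos": joint angles; "qvel": joint speeds; "effort": joint torques, N m; "tcp_pos": TCP position; "ee_rot": TCP orientation; "wrist_force": force on the tool from outside, world axes, zero at the start; "moment": the same for the moment, N m; "grip_width": finger opening in mm; "grip_force": force on a finger pad.
Only numpy, scipy, OpenCV 4.12 (cv2) and the standard library are available. Lean on these libraries where they do the work, as an engineer would, in place of code of your own. Each camera call takes 0.05 s, during which the arm holds its last target. There are 200 camera calls.

## Task

Test the banded steel bars on the ramp one at a time, from the shortest to the longest: lay each bar across the ramp on the red line near the top, let go of it and see whether it rolls down to the stops. Press every bar that rolls fully home into the clip of its own colour on the rail, with its middle centred on the clip, and put every bar that does not roll into the red scrap tray.

Things in the scene. Friction and masses are not known exactly. Their poses are not given: they have to be found in the camera images.
- bar_1a: Steel bar 70 mm long with a red band near each end (may be absent). Origin on its axis at mid-length, own x along the bar. Either truly round, 28 mm thick, or not round: 28 to 29 mm wide and 21 to 25 mm high, lying on a flat; lay it on the ramp as it lay. A round bar rolls down the ramp, one that is not round stays or slides a little. 0.09 to 0.24 kg.
- bar_1b: Steel bar 70 mm long with a red band near each end (may be absent). Origin on its axis at mid-length, own x along the bar. Either truly round, 28 mm thick, or not round: 28 to 29 mm wide and 21 to 25 mm high, lying on a flat; lay it on the ramp as it lay. A round bar rolls down the ramp, one that is not round stays or slides a little. 0.09 to 0.24 kg.
- bar_2a: Steel bar 90 mm long with a yellow band near each end (may be absent). Origin on its axis at mid-length, own x along the bar. Either truly round, 28 mm thick, or not round: 28 to 29 mm wide and 21 to 25 mm high, lying on a flat; lay it on the ramp as it lay. A round bar rolls down the ramp, one that is not round stays or slides a little. 0.09 to 0.24 kg.
- bar_2b: Steel bar 90 mm long with a yellow band near each end (may be absent). Origin on its axis at mid-length, own x along the bar. Either truly round, 28 mm thick, or not round: 28 to 29 mm wide and 21 to 25 mm high, lying on a flat; lay it on the ramp as it lay. A round bar rolls down the ramp, one that is not round stays or slides a little. 0.09 to 0.24 kg.
- bar_3: Steel bar 110 mm long with a green band near each end (may be absent). Origin on its axis at mid-length, own x along the bar. Either truly round, 28 mm thick, or not round: 28 to 29 mm wide and 21 to 25 mm high, lying on a flat; lay it on the ramp as it lay. A round bar rolls down the ramp, one that is not round stays or slides a little. 0.09 to 0.24 kg.
- bar_4: Steel bar 130 mm long with a blue band near each end (may be absent). Origin on its axis at mid-length, own x along the bar. Either truly round, 28 mm thick, or not round: 28 to 29 mm wide and 21 to 25 mm high, lying on a flat; lay it on the ramp as it lay. A round bar rolls down the ramp, one that is not round stays or slides a little. 0.09 to 0.24 kg.
- ramp_deck: Aluminium deck of the fixed blue test ramp: 210 mm long, 150 mm wide between 9 mm high guards, slope 18 degrees. Origin on the deck surface at its middle, 46 mm above the bench; own x points down the slope, y across, z out of the surface. Red start line across it at x = -65 mm.
- ramp_foot (a point): Point on the ramp deck's surface under a bar that has rolled down, at deck x = 74 mm. Two black rubber stops (24 mm high, 12 mm wide, centred at deck y = -29 and +29 mm, upper faces at x = 88 mm) hold the bar there; a finger fits between them.
- clip_rail: Fixed black rail, 74 x 246 mm, 8 mm thick, four sprung clips at a pitch of 60 mm along its own y; origin under its middle on the bench. Bars lie in the clips along its own x. From -y to +y: red, yellow, green, blue (colour patches), so shortest to longest. Each clip has sprung jaws at x = -28 and +28 mm, 10 mm wide, tops 52 mm high; the 46 mm between is free for fingers down to the rail.
- clip_1 (a point): Where the middle of the red 70 mm bar is when fully home in its clip, on two rests, axis 32 mm above the bench. The jaw noses stand 21 mm apart, 9 mm above this point; held by its middle and pushed straight down from above with about 10 N, a round bar spreads them and snaps in.
- clip_2 (a point): Where the middle of the yellow 90 mm bar is when fully home in its clip, on two rests, axis 32 mm above the bench. The jaw noses stand 21 mm apart, 9 mm above this point; held by its middle and pushed straight down from above with about 10 N, a round bar spreads them and snaps in.
- clip_3 (a point): Where the middle of the green 110 mm bar is when fully home in its clip, on two rests, axis 32 mm above the bench. The jaw noses stand 21 mm apart, 9 mm above this point; held by its middle and pushed straight down from above with about 10 N, a round bar spreads them and snaps in.
- clip_4 (a point): Where the middle of the blue 130 mm bar is when fully home in its clip, on two rests, axis 32 mm above the bench. The jaw noses stand 21 mm apart, 9 mm above this point; held by its middle and pushed straight down from above with about 10 N, a round bar spreads them and snaps in.
- scrap_tray: Loose red open plastic scrap tray, 120 mm along its own x, 100 mm along y, 55 mm high, 0.6 kg, walls and floor about 3 mm; origin under its middle on the bench. (A fixed heap of brackets up to 0.2 m high lies behind the rail and left of the ramp: carry the bars round it, on the robot's side; a torch 0.18 m high stands past the rail's +y end.)

How it is judged:
By the outcome, as a careful person would: the job done as asked, in the order asked, and still so for the second after the job is handed in, with the robot touching nothing.
Of bar_3, bar_4 only 1 to 2 are there at a start; the rules pass over those that are not, and their reading is None.
Of bar_2a, bar_2b only 1 to 1 are there at a start; the rules pass over those that are not, and their reading is None.
Of bar_1a, bar_1b only 1 to 1 are there at a start; the rules pass over those that are not, and their reading is None.
At some moment in a run one of scrap_tray may be knocked a few centimetres aside while the robot is not near it.
Once in a run the grip may slacken for a moment while it holds something.
It also fails if it takes over 210 s, if anything falls off the work surface, if the arm or the gripper's body presses on something with over 40 N, if the wrist force passes 120 N, or if a joint passes its speed limit or range.

## Working session

There is one attempt and no reset: what is moved stays moved. The work goes in short steps, each a Python script; the robot and the scene stay as the last script left them, time stands still between calls to the robot, and variables do not carry over. Pictures are saved under pics/ and viewed, at most 14 in all, crops included, and the job is handed in when it is done.

```bash
ls; mkdir -p pics; python3 - <<'E'
from station import *
import cv2
o=get_obs(); print({k:o[k] for k in ('t','tcp_pos','ee_rot','grip_width','wrist_force')})
try: print([k for k in o], grasp_offset)
except Exception as e: print(e)
for n in('scene','top'):
    cv2.imwrite(f'pics/{n}0.png',get_image(n)[:,:,::-1]); c=get_calibration(n); print(n,c)
E
```

```text
pics
{'t': 0.0, 'tcp_pos': array([ 165.28529698, -601.90764517,  229.95824994]), 'ee_rot': array([-1.79862591e+02, -1.52880915e-02,  1.53430382e+01]), 'grip_width': 85.50863930862796, 'wrist_force': array([-0.39912013,  0.72956279, -0.28497166])}
['t', 'joint_pos', 'qvel', 'effort', 'tcp_pos', 'ee_rot', 'wrist_force', 'moment', 'grip_force', 'grip_width'] 18.700000000000003
scene {'fx': 502.150427248973, 'fy': 502.150427248973, 'cx': 275.2577255547117, 'cy': 210.29339452559, 'R': array([[-0.55174337, -0.83400318, -0.00423703],
       [-0.33039659,  0.22323626, -0.91706252],
       [ 0.76577891, -0.50458327, -0.39872093]]), 't': array([296.85474264, 247.64621476, 749.13802546])}
top {'fx': 530.0387253169531, 'fy': 530.0387253169531, 'cx': 279.9731836255972, 'cy': 214.6927019088881, 'R': array([[-0.02471175, -0.99952115, -0.01862278],
       [-0.99603844,  0.02620885, -0.08497362],
       [ 0.08542101,  0.01644916, -0.99620915]]), 't': array([  12.36029522,  501.75809712, 1513.53451562])}
```

View pics/scene0.png

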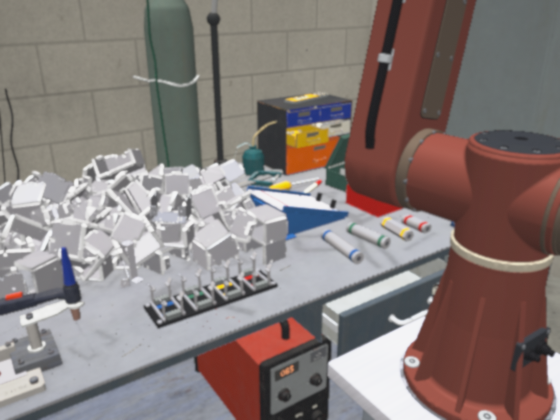

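View pics/top0.png

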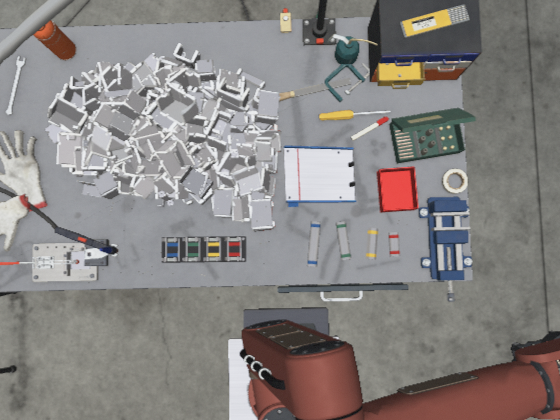

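The top view shows four bars at about (314,243) blue, (343,240) green, (372,244) yellow and (394,244) red. The rail is at (204,249) with red at its right end, which is −y. The ramp is at (320,175), with its red line at column 298 and stops at column 351, so it descends towards −y. The tray is at (398,190).

```bash
cat > h.py <<'E'
from station import *
import numpy as np, cv2
def ray(cam,u,v):
    c=get_calibration(cam); R=np.array(c['R']); t=np.array(c['t'])
    return -R.T@t, R.T@np.array([(u-c['cx'])/c['fx'],(v-c['cy'])/c['fy'],1.])
def px2w(cam,u,v,z):
    C,d=ray(cam,u,v); return C+d*(z-C[2])/d[2]
def w2px(cam,X):
    c=get_calibration(cam); p=np.array(c['R'])@np.array(X,float)+c['t']
    return np.array([c['fx']*p[0]/p[2]+c['cx'],c['fy']*p[1]/p[2]+c['cy']])
def rect(cam,mask,z):
    """min-area rect of a mask in world at height z: centre, (long,short), yaw of long axis"""
    v,u=np.nonzero(mask); P=np.array([px2w(cam,a,b,z)[:2] for a,b in zip(u,v)])
    c,s,a=cv2.minAreaRect(P.astype(np.float32))
    if s[0]<s[1]: s=s[::-1]; a+=90
    m=P.mean(0); w,V=np.linalg.eigh(np.cov(P.T)); ax=V[:,1]
    return np.round(c,1),np.round(s,1),round((a+90)%180-90,1),np.round(m,1),round((np.degrees(np.arctan2(ax[1],ax[0]))+90)%180-90,1)
E
python3 - <<'E'
from h import *
im=get_image('top')
for n,z in (('bar_1a',14),('bar_2a',14),('bar_3',14),('bar_4',14),('ramp_deck',46),('clip_rail',8),('scrap_tray',55)):
    for r in regions_of(n,'top')[:3]:
        print(n,round(r['score'],2),np.round(r['extent'],1),*rect('top',r['region'],z))
a=cv2.resize(im[140:275,155:290],None,fx=4,fy=4,interpolation=cv2.INTER_CUBIC)
b=cv2.resize(im[135:275,280:420],None,fx=5.7,fy=4.2,interpolation=cv2.INTER_CUBIC)[:, :]
cv2.imwrite('pics/c1.png',cv2.resize(im[220:275,150:260],(800,400),interpolation=cv2.INTER_CUBIC)[:,:,::-1])
cv2.imwrite('pics/c2.png',cv2.resize(im[140:275,280:420],(622,600),interpolation=cv2.INTER_CUBIC)[:,:,::-1])
print('C',ray('top',0,0)[0])
E
```

```text
bar_1a 0.63 [392.6 244.1   6.9  24.9] [ 409.5 -325.2] [70.2 27.2] 3.2 [ 410.7 -325.5] 2.8
bar_1a 0.61 [205.9 250.2  85.1  26.1] [409.7 225.6] [244.6  76.1] 89.7 [408.8 225.1] 89.3
bar_2a 0.73 [202.6 247.3  85.9  23.2] [410.1 227.3] [242.2  72.4] 88.6 [409.  226.2] 89.1
bar_2a 0.4 [395.6 243.9   3.7  26.1] [ 407.7 -325.6] [66.5 25.9] -2.4 [ 407.2 -324.8] -0.2
bar_3 0.73 [314.3 247.3  14.2  45.4] [416.6 -93.8] [130.6  27.6] -6.4 [416.1 -93.8] -6.2
bar_3 0.55 [344.5 243.3  10.6  39.8] [ 422.  -179.6] [112.9  31. ] 7.9 [ 421.2 -179.7] 7.7
bar_4 0.73 [314.3 247.3  14.2  45.4] [416.6 -93.8] [130.6  27.6] -6.4 [416.1 -93.8] -6.2
bar_4 0.55 [344.5 243.3  10.6  39.8] [ 422.  -179.6] [112.9  31. ] 7.9 [ 421.2 -179.7] 7.7Traceback (most recent call last):
  File "<stdin>", line 5, in <module>
  File "h.py", line 13, in rect
    v,u=np.nonzero(mask); P=np.array([px2w(cam,a,b,z)[:2] for a,b in zip(u,v)])
                                      ~~~~^^^^^^^^^^^
  File "h.py", line 7, in px2w
    C,d=ray(cam,u,v); return C+d*(z-C[2])/d[2]
        ~~~^^^^^^^^^
  File "h.py", line 4, in ray
    c=get_calibration(cam); R=np.array(c['R']); t=np.array(c['t'])
ValueError: time passes only in moves, steps and waits
```

```bash
python3 - <<'E'
s=open('h.py').read()
s=s.replace("def ray(","CAL={n:get_calibration(n) for n in('scene','top')}\ndef ray(",1).replace("c=get_calibration(cam)","c=CAL[cam]")
open('h.py','w').write(s)
E
python3 - <<'E'
from h import *
im=get_image('top'); np.save('top0.npy',im)
print('C',ray('top',0,0)[0], get_obs()['t'])
for n,z in (('bar_2b',14),('ramp_deck',46),('clip_rail',8),('scrap_tray',55)):
    for r in regions_of(n,'top')[:3]:
        print(n,round(r['score'],2),np.round(r['extent'],1),*rect('top',r['region'],z))
cv2.imwrite('pics/c1.png',cv2.resize(im[220:275,150:260],(800,400),interpolation=cv2.INTER_CUBIC)[:,:,::-1])
cv2.imwrite('pics/c2.png',cv2.resize(im[140:275,280:420],(622,600),interpolation=cv2.INTER_CUBIC)[:,:,::-1])
E
```

```text
C [ 370.78814896  -25.6924939  1550.66332234] 0.45
bar_2b 0.66 [371.  240.5  17.   34.6] [ 413.6 -263.7] [88.1 31.8] -5.1 [ 414.7 -262.3] -7.1
ramp_deck 0.27 [315.3 245.9  14.2  45.2] [415.7 -92.4] [127.9  27. ] -6.4 [415.5 -92.4] -6.0
clip_rail 0.61 [201.9 249.4  88.8  24.4] [409.6 228.2] [242.4  72. ] 89.5 [409.8 227.7] 89.2
scrap_tray 0.79 [395.9 188.2  46.1  45.4] [ 563.9 -334.4] [124.7 114.7] 1.5 [ 563.7 -332.8] -3.2
```

View pics/c1.png

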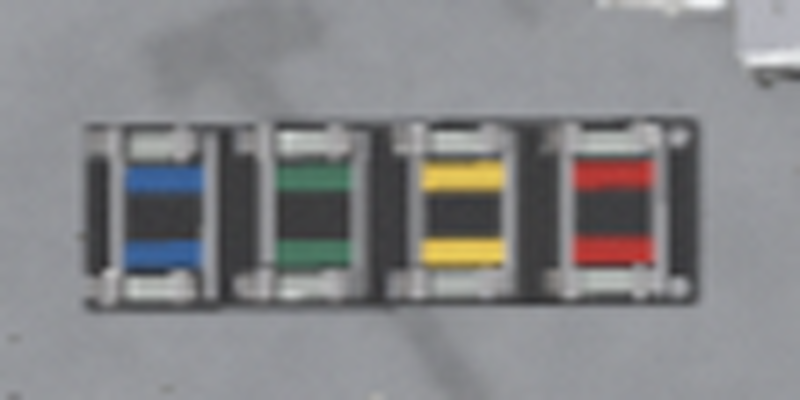

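View pics/c2.png

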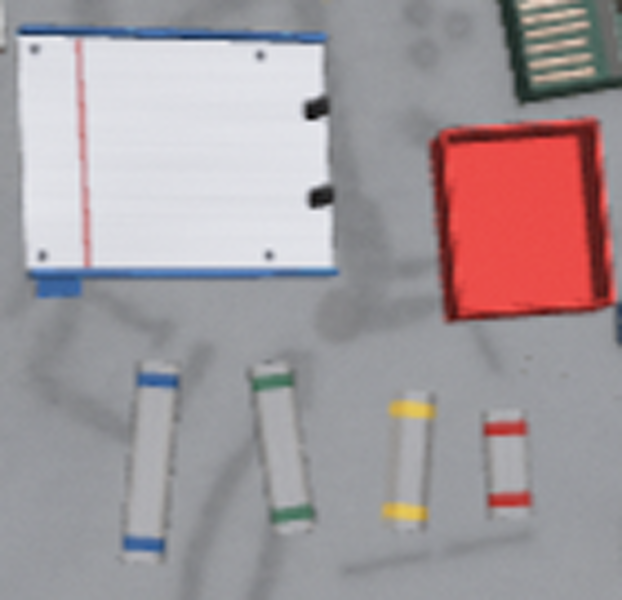

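The first crop shows the rail clearly: blue patch at about (163,214), green (315,214), yellow (463,214) and red (613,214) in crop pixels. The second shows the deck corners at about (18,38), (326,42), (335,268) and (28,268), the red line from (78,40) to (88,267), and the four bars with their bands.

```bash
cat > meas.py <<'E'
from h import *
from scipy.optimize import least_squares
HUE={'red':[(0,8),(172,180)],'yellow':[(18,32)],'green':[(65,92)],'blue':[(100,118)]}
def cmask(im,col,smin=90):
    h=cv2.cvtColor(im,cv2.COLOR_RGB2HSV); m=np.zeros(h.shape[:2],bool)
    for a,b in HUE[col]: m|=(h[...,0]>=a)&(h[...,0]<=b)
    return m&(h[...,1]>smin)&(h[...,2]>60)
def blobs(im,col,box,smin=90,amin=6):
    m=cmask(im,col,smin).astype(np.uint8); k=np.zeros_like(m); x0,y0,x1,y1=box; k[y0:y1,x0:x1]=m[y0:y1,x0:x1]
    n,_,st,ce=cv2.connectedComponentsWithStats(k)
    return [(int(st[i,4]),ce[i]) for i in range(1,n) if st[i,4]>=amin]
def bands(im,col,box,z,amin=6):
    b=sorted(blobs(im,col,box,amin=amin),key=lambda q:-q[0])[:2]
    if len(b)<2: return None
    P=[px2w('top',*c,z) for _,c in b]; d=P[0]-P[1]; d=d if d[0]>0 else -d
    return ((P[0]+P[1])/2)[:2],np.degrees(np.arctan2(d[1],d[0])),np.linalg.norm(d),[q[0] for q in b]
E
python3 - <<'E'
from meas import *
im=np.load('top0.npy')
for c in ('red','yellow','green','blue'):
    print('bar',c,bands(im,c,(300,218,420,272),22))
    print('clip',c,bands(im,c,(155,225,255,272),8))
s=4.443
cp=lambda x,y:(280+(x+.5)/s-.5,140+(y+.5)/s-.5)
pts=[((-65,75),cp(78,40)),((-65,-75),cp(88,267)),((105,75),cp(326,42)),((105,-75),cp(335,268)),((-105,75),cp(18,38)),((-105,-75),cp(28,268))]
def deck(p,x,y,z=0):
    t=np.radians(18); a=np.radians(p[2]); X=np.array([np.cos(a)*np.cos(t),np.sin(a)*np.cos(t),-np.sin(t)]); Y=np.array([-np.sin(a),np.cos(a),0])
    return np.array([p[0],p[1],46])+x*X+y*Y+z*np.cross(X,Y)
f=lambda p:np.concatenate([w2px('top',deck(p,*d))-u for d,u in pts])
r=least_squares(f,[600,-110,-90]); print('ramp',r.x,np.round(r.fun,1))
E
```

```text
bar red (array([ 408.93097477, -324.13148993]), np.float64(1.1142572707487284), np.float64(45.91650139400176), [27, 27])
clip red (array([407.38898973, 136.52679066]), np.float64(-1.674613702021664), np.float64(30.25606581803905), [50, 43])
bar yellow (array([ 412.77884688, -260.96071832]), np.float64(-6.641017794836245), np.float64(66.05582933370407), [34, 32])
clip yellow (array([407.33495985, 196.97233815]), np.float64(-0.6901833350816389), np.float64(30.53300276548876), [52, 43])
bar green None
clip green (array([408.18752432, 256.98142467]), np.float64(-8.397609000694223), np.float64(29.66780338584159), [16, 8])
bar blue (array([416.13447076, -94.26606043]), np.float64(-6.166612098644635), np.float64(106.63162678690612), [26, 25])
clip blue (array([409.56349361, 316.94868155]), np.float64(-1.1212598037971657), np.float64(29.21309793193511), [42, 41])
ramp [ 613.15963917 -118.25292924  -89.1133604 ] [ 0.2 -0.7  0.2  0.6 -0.8  0.2 -0.2  0.1  0.3 -0.6  0.2  0.5]
```

```bash
cat > ops.py <<'E'
from meas import *
from scipy.spatial.transform import Rotation as Ro
RAMP=np.array([613.2,-118.3,-89.1]); CLIPS=dict(zip(('red','yellow','green','blue'),
   [np.array([408.2+0.0117*(y-227),y]) for y in (136.9,196.9,256.9,316.9)])); CYAW=-0.7
HB=3.0   # TCP height over the surface a bar lies on
t18=np.radians(18)
def frame(p=RAMP):
    a=np.radians(p[2]); X=np.array([np.cos(a)*np.cos(t18),np.sin(a)*np.cos(t18),-np.sin(t18)]); Y=np.array([-np.sin(a),np.cos(a),0]); return X,Y,np.cross(X,Y)
def deck(x,y,z=0,p=RAMP):
    X,Y,N=frame(p); return np.array([p[0],p[1],46.])+x*X+y*Y+z*N
def undeck(w,p=RAMP): return np.array(frame(p))@(w-np.array([p[0],p[1],46.]))
def deckpx(cam,u,v,z):   # pixel -> deck coords on plane z over the deck
    C,d=ray(cam,u,v); N=frame()[2]; o=deck(0,0,z); return undeck(C+d*((o-C)@N)/(d@N))
def ATT(yaw=0): # deck attitude, bar turned by yaw about the deck normal
    X,Y,N=frame(); a=np.radians(yaw); x=np.cos(a)*Y-np.sin(a)*X
    return list(Ro.from_matrix(np.c_[x,np.cross(-N,x),-N]).as_euler('xyz',degrees=True))
def V(yaw): return [180,0,yaw]
def st(tag):
    o=get_obs(); print(tag,round(o['t'],1),'tcp',np.round(o['tcp_pos'],1),'w',round(o['grip_width'],1),'gf',np.round(o['grip_force'],0),'F',np.round(o['wrist_force'],1)); return o
def lin(p,a=None,s=250): move_l(list(map(float,p)),a if a is None else list(map(float,a)),s)
def pick_bench(xy,yaw):
    lin([*xy,110],V(yaw)); grip(50); lin([*xy,HB],s=120); st('down'); grip(15,80); st('grip'); lin([*xy,130]); st('up')
def to_start(yoff=0):
    A=ATT(); lin(deck(-65,yoff,90),A); st('over'); lin(deck(-65,yoff,HB+1),s=80); st('on deck'); grip(60); lin(deck(-65,yoff,100),s=300)
def look(col,amin=5):
    wait(1.2); im=get_image('top'); np.save('last.npy',im); b=sorted(blobs(im,col,(270,140,370,215),amin=amin),key=lambda q:-q[0])
    for a,c in b: print(col,a,np.round(c,1),'deck',np.round(deckpx('top',*c,22),1))
    return im
def pick_foot(y,x=74,yaw=0):
    A=ATT(yaw); lin(deck(x,y,90),A); grip(50); lin(deck(x,y,HB),s=100); st('down'); grip(15,100); st('grip'); lin(deck(x,y,90)); st('up')
def to_clip(col,dx=0):
    c=CLIPS[col]+[dx,0]; lin([440,-120,170],V(CYAW)); lin([*c,140]); st('over'); lin([*c,21+22],s=100); st('pre')
    for z in (36,32,28,25,23,21,20):
        lin([*c,z],s=25); o=st('z%d'%z)
        if o['wrist_force'][2]>45: print('stop'); break
def leave_clip(col,dx=0):
    c=CLIPS[col]+[dx,0]; grip(42); lin([*c,130],s=200); st('left')
E
python3 - <<'E'
from ops import *
print(ATT(), deck(-65,0), deck(74,0))
for p,a in ((deck(-65,0,100),ATT()),(deck(-65,0,4),ATT()),(deck(74,0,4),ATT()),([412,317,21],V(0)),([409,-324,3],V(1)),([440,-120,170],V(0)),([560,-333,90],V(0))): print(np.round(solve_ik(list(map(float,p)),a),0))
goto([409,-324.5,130],V(1.1)); st('start')
pick_bench([409,-324.5],1.1)
to_start(); im=look('red')
E
```

```text
[np.float64(-162.0), np.float64(0.0), np.float64(0.9000000000000077)] [612.22899448 -56.48895286  66.08610463] [ 614.30545244 -188.66949982   23.13274242]
[-23.  19.  94.  17.  75.  61.]
[-20.  25.  98.  18.  66.  60.]
[-31.  33.  91.  17.  67.  50.]
[ 30.  16. 114.  -0.  50. 120.]
[-46.  18. 114.  -0.  48.  43.]
[-24.  -5. 118.  -0.  67.  66.]
[-37.  24.  94.  -0.  62.  53.]
start 2.1 tcp [ 409.1 -325.6  130.6] w 85.5 gf 0.0 F [-0.1 -0.8 -0.3]
down 3.8 tcp [ 409.6 -325.2    3.7] w 49.8 gf 0.0 F [-0.3 -0.8 -0.4]
grip 4.2 tcp [ 409.8 -325.4    4.5] w 25.3 gf 79.0 F [-1.  -0.1  6.5]
up 4.8 tcp [ 408.2 -323.7  128.9] w 25.1 gf 79.0 F [-0.2 -0.6 -1.3]
over 6.2 tcp [611.9 -85.1 151.4] w 25.3 gf 79.0 F [-0.2 -0.3 -0.3]
on deck 7.5 tcp [612.8 -57.9  70.1] w 25.0 gf 79.0 F [ 0.   0.3 -0.7]
red 3104 [341.6 178.5] deck [ 56.6 -15.7  22. ]
red 27 [300.3 181. ] deck [-68.3 -23.6  22. ]
```

```bash
python3 - <<'E'
from ops import *
lin([470,-330,170],V(0)); im=look('red')
cv2.imwrite('pics/r1.png',cv2.resize(im[140:275,280:420],(622,600),interpolation=cv2.INTER_CUBIC)[:,:,::-1])
E
```

```text
red 33 [300.1 164.6] deck [-66.9  22.6  22. ]
red 27 [300.3 181. ] deck [-68.3 -23.6  22. ]
```

View pics/r1.png

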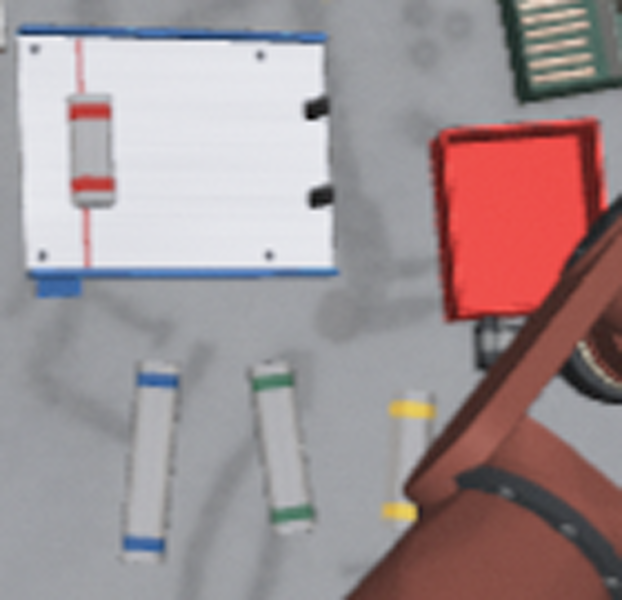

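The red bar stayed on the line, with bands at (300,165) and (300,181), so it is scrap. The tray has not moved.

```bash
cat >> ops.py <<'E'
def tray(im=None):
    im=get_image('top') if im is None else im
    h=cv2.cvtColor(im,cv2.COLOR_RGB2HSV); m=((h[...,0]<6)|(h[...,0]>174))&(h[...,1]>160)&(h[...,2]>90); k=np.zeros(m.shape,np.uint8); k[140:235,360:450]=m[140:235,360:450]
    n,l,s,c=cv2.connectedComponentsWithStats(k); i=1+np.argmax(s[1:,4]); r=rect('top',l==i,30); print('tray',s[i],r); return r
def scrap(xy,yaw,z=14):
    lin([xy[0],xy[1],170],V(yaw)); st('over tray'); lin([*xy,z],s=120); st('in tray'); grip(40); lin([*xy,170])
E
python3 - <<'E'
from ops import *
tray(np.load('top0.npy'))
A=ATT(); lin(deck(-67,-0.5,95),A); grip(56); lin(deck(-67,-0.5,HB),s=100); st('down'); grip(15,80); st('grip'); lin(deck(-67,-0.5,100)); st('up')
tray(); im=get_image('top'); cv2.imwrite('pics/r2.png',im[100:300,250:530,::-1])
E
```

```text
tray [ 378  168   40   44 1502] (array([ 566.2, -339.4]), array([122.5, 106.2]), 2.5, array([ 564.6, -339.6]), np.float64(0.9))
down 14.7 tcp [612.5 -55.9  70.4] w 55.9 gf 0.0 F [ 0.2 -1.6  0.3]
grip 15.1 tcp [612.6 -56.3  70.9] w 24.8 gf 79.0 F [-0.8 -1.9  4.3]
up 15.6 tcp [611.5 -85.2 160.9] w 25.0 gf 79.0 F [ 0.1 -0.4 -1.6]
tray [ 376  161   37   44 1294] (array([ 585.8, -331.2]), array([125.2, 104.1]), -1.6, array([ 581.3, -338.1]), np.float64(-20.1))
```

View pics/r2.png

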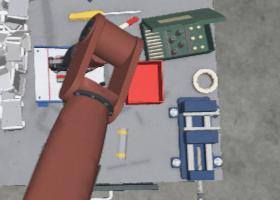

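The tray has been knocked by about 20 mm and the arm partly hides it. I'll move clear and measure it again.

```bash
python3 - <<'E'
from ops import *
lin([450,-90,170],V(0)); r=tray(); c=r[0]; yaw=(r[2]+45)%90-45
if abs(r[1][0]-122)<6 and abs(r[1][1]-105)<6 and abs(r[2])<30:
    scrap(c,r[2]); lin([450,-60,170],V(0)); im=get_image('top'); cv2.imwrite('pics/r3.png',cv2.resize(im[130:275,270:430],(640,580))[:,:,::-1])
    tray(im)
E
```

```text
tray [ 375  161   38   44 1518] (array([ 586.7, -330.2]), array([123.5, 106. ]), 0.2, array([ 585.8, -330.1]), np.float64(-0.6))
over tray 17.8 tcp [ 586.3 -329.5  169.4] w 24.9 gf 79.0 F [ 0.3  0.5 -1.3]
in tray 19.3 tcp [ 587.6 -330.8   15.3] w 25.1 gf 79.0 F [ 0.7 -0.3 -0.9]
tray [ 375  161   38   44 1290] (array([ 586.7, -330.2]), array([123.5, 106. ]), 0.2, array([ 585.7, -330.3]), np.float64(-1.3))
```

View pics/r3.png

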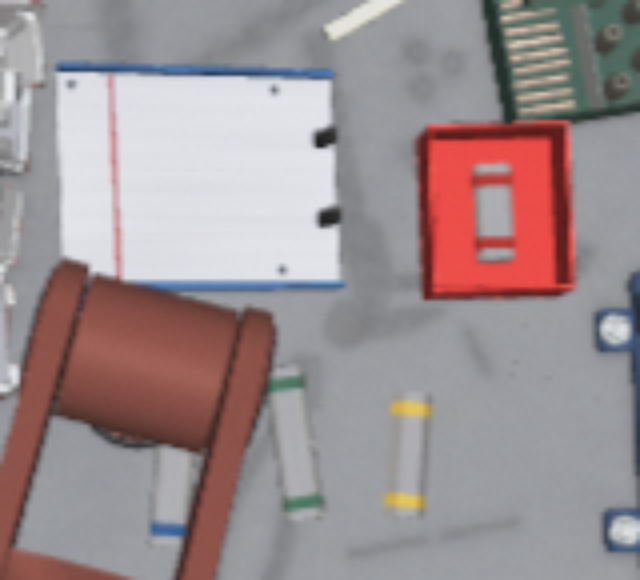

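The red bar lies in the tray at about (492,212) in the crop. Yellow is next.

```bash
python3 - <<'E'
from ops import *
pick_bench([412.8,-261.2],-6.6); to_start(); lin([470,-330,170],V(0)); look('yellow')
E
```

```text
down 24.1 tcp [ 413.4 -261.7    3.7] w 50.1 gf 0.0 F [-0.6 -0.6  0.2]
grip 24.4 tcp [ 413.6 -262.     4.5] w 24.8 gf 78.0 F [-0.7  1.8  4.5]
up 25.1 tcp [ 412.1 -260.6  129.1] w 25.3 gf 79.0 F [ 0.1  0.2 -1.6]
over 26.3 tcp [611.7 -84.6 150.9] w 24.9 gf 79.0 F [ 0.3  0.2 -1.5]
on deck 27.5 tcp [612.8 -57.9  70.1] w 25.0 gf 79.0 F [-0.7  1.  -0.5]
yellow 30 [300.8 184.3] deck [-67.3 -32.8  22. ]
yellow 26 [299.8 161. ] deck [-67.1  32.8  22. ]
```

The yellow bar stayed on the line too, so it is scrap.

```bash
python3 - <<'E'
from ops import *
A=ATT(); lin(deck(-66.5,0,95),A); grip(56); lin(deck(-66.5,0,HB),s=100); st('down'); grip(15,80); st('grip'); lin(deck(-66.5,0,100)); st('up')
lin([450,-90,170],V(0)); r=tray(); c=r[0]+[0,13]
lin([*c,170],V(0)); st('over'); lin([*c,34],s=120); st('in'); grip(34); lin([*c,170]); lin([450,-60,170],V(0)); wait(.5)
im=get_image('top'); cv2.imwrite('pics/r4.png',cv2.resize(im[150:215,360:430],(560,520))[:,:,::-1]); tray(im)
# refined green/blue bars
for c,h in (('green',60),('blue',90)): 
    for a,p in blobs(np.load('top0.npy'),c,(300,218,360,272),smin=h,amin=5): print(c,a,p,px2w('top',*p,22))
E
```

```text
down 33.5 tcp [613.  -56.4  70.2] w 55.9 gf 0.0 F [ 0.5 -0.1  0.2]
grip 33.9 tcp [613.1 -56.8  70.8] w 25.0 gf 78.0 F [-1.8 -2.3  5.8]
up 34.4 tcp [612.  -85.6 160.6] w 25.5 gf 79.0 F [ 0.  -0.7 -2.4]
tray [ 375  161   38   44 1291] (array([ 586.7, -330.2]), array([123.5, 106. ]), 0.2, array([ 585.6, -330.4]), np.float64(-2.4))
over 36.5 tcp [ 586.2 -316.5  169.3] w 25.1 gf 79.0 F [-0.5 -0.1 -1.1]
in 37.8 tcp [ 587.7 -317.8   35.3] w 25.1 gf 79.0 F [ 0.1  0.3 -0.9]
tray [375 161  38  44 967] (array([ 586.7, -330.1]), array([123.4, 106.1]), 0.3, array([ 586.2, -341. ]), np.float64(0.7))
green 19 [340.84210526 225.68421053] [ 465.44499284 -175.16556025   22.        ]
green 18 [345.72222222 255.22222222] [ 380.20842161 -186.21179185   22.        ]
blue 25 [314.72 225.08] [469.14178443 -99.99324601  22.        ]
blue 26 [311.84615385 262.03846154] [363.12715708 -88.53887485  22.        ]
```

View pics/r4.png

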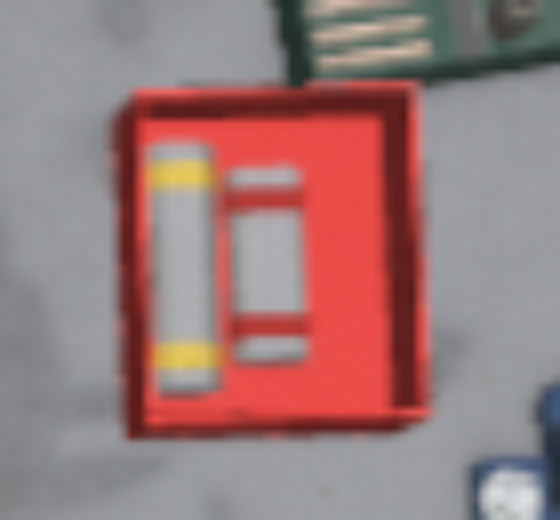

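Both bars lie side by side in the tray: yellow at (185,265) and red at (268,265) in the crop. Green is next.

```bash
python3 - <<'E'
from ops import *
import meas
pick_bench([422.8,-180.7],7.4); to_start(); lin([470,-330,170],V(0)); wait(1.2); im=get_image('top')
for a,c in blobs(im,'green',(270,140,365,215),smin=60,amin=5): print(a,np.round(c,1),np.round(deckpx('top',*c,22),1))
E
```

```text
down 42.6 tcp [ 423.5 -181.1    3.6] w 50.2 gf 0.0 F [ 0.   0.3 -0.7]
grip 43.0 tcp [ 423.7 -181.3    4.3] w 25.4 gf 78.0 F [-1.3  1.1  6. ]
up 43.6 tcp [ 421.9 -180.2  129. ] w 25.1 gf 79.0 F [-0.9 -0.2 -2.4]
over 44.6 tcp [611.1 -84.1 150.1] w 25.4 gf 79.0 F [-0.3 -0.  -0.2]
on deck 45.9 tcp [612.8 -57.9  70.2] w 25.0 gf 79.0 F [ 0.6 -0.4 -2.6]
21 [345.1 158.2] [70.8 43.2 22. ]
24 [346.5 188.1] [ 70.3 -43.2  22. ]
```

The green bar rolled to the stops, with its middle at deck y ≈ 0. It goes into the green clip.

```bash
sed -i 's/\[440,-120,170\],V(CYAW)/[405,-120,180],V(CYAW)/; s/lin(\[\*c,140\])/lin([*c,175]); lin([*c,110])/' ops.py; python3 - <<'E'
from ops import *
pick_foot(0,73.5); 
lin([405,-120,180],V(CYAW)); lin([*CLIPS['green'],175]); lin([*CLIPS['green'],90]); st('over'); wait(.2)
for n in('scene','top'):
    im=get_image(n); np.save(f'h_{n}.npy',im)
    if n=='scene': cv2.imwrite('pics/g1.png',cv2.resize(im[190:340,110:310],(800,600))[:,:,::-1])
    else: cv2.imwrite('pics/g2.png',cv2.resize(im[200:300,140:280],(700,500))[:,:,::-1])
E
```

```text
down 51.5 tcp [ 615.1 -189.7   26.9] w 49.9 gf 0.0 F [-0.7  0.5 -0.3]
grip 51.8 tcp [ 615.2 -188.9   28.2] w 24.7 gf 98.0 F [-0.2  1.1  5.3]
up 52.3 tcp [ 614.6 -216.3  108.7] w 24.8 gf 98.0 F [-0.2  0.6 -1.8]
over 55.6 tcp [408.6 256.3  90. ] w 24.9 gf 98.0 F [ 0.5  0.3 -1.3]
```

View pics/g1.png

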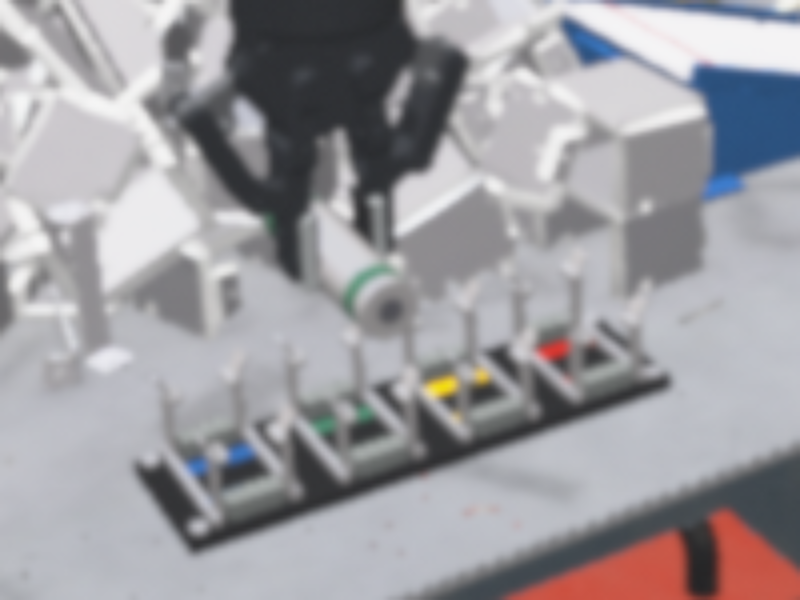

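View pics/g2.png

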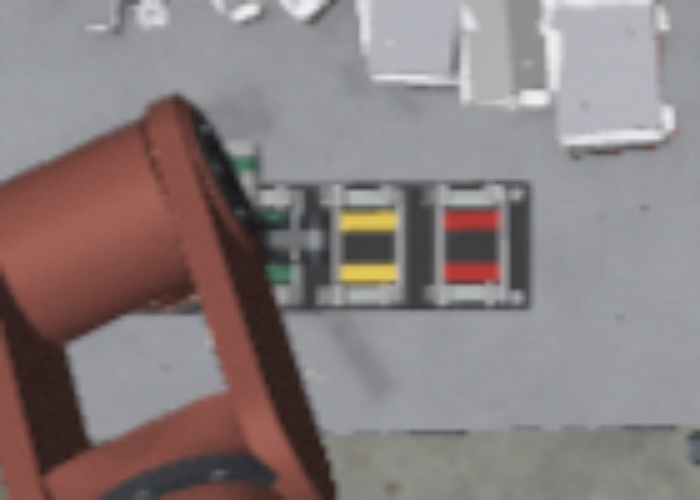

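The bar is held level over the green clip, with its end cap at about (390,308) in the crop, which is scene pixel (207.5,267). I'll compare that with the prediction and then press.

```bash
python3 - <<'E'
from ops import *
print(w2px('scene',[408.5-55,257.3,101]))
c=CLIPS['green']
lin([*c,43],s=100); st('pre')
for z in (38,34,30,27,24,22,20.5):
    lin([*c,z],s=25); wait(.1); o=st('z%s'%z)
    if o['wrist_force'][2]>45: print('stop'); break
E
```

```text
[208.36063667 266.82701425]
pre 56.5 tcp [408.3 256.8  42.9] w 24.7 gf 99.0 F [-0.6  0.6 -1.7]
z38 57.0 tcp [410.  257.3  39. ] w 25.0 gf 99.0 F [ 1.1 -1.4  3.8]
z34 57.4 tcp [409.7 257.2  34.5] w 25.0 gf 99.0 F [ 3.2 -1.2  3.1]
z30 57.8 tcp [408.1 256.7  29.3] w 24.9 gf 98.0 F [ 4.3 -0.5 -4.4]
z27 58.2 tcp [407.4 256.5  26.1] w 24.9 gf 99.0 F [ 2.1 -0.3 -6.4]
z24 58.5 tcp [407.5 256.6  23.3] w 24.7 gf 99.0 F [ 0.4  0.4 -5.5]
z22 58.9 tcp [407.6 256.6  23.1] w 25.1 gf 100.0 F [-5.9 -2.5  8.4]
z20.5 59.2 tcp [407.6 256.7  23. ] w 24.5 gf 102.0 F [-7.6 -4.5 18.9]
```

It snapped through at about z = 31 and seats at 23. I'll release it, check it, and then run blue.

```bash
python3 - <<'E'
from ops import *
c=CLIPS['green']; lin([*c,23],s=25); grip(42); lin([*c,130],s=150); lin([405,-60,180],V(0))
im=get_image('top')
P=[px2w('top',*p,42) for a,p in blobs(im,'green',(155,215,255,280),smin=60,amin=6) if print(a,p) is None]
for p in P: print(np.round(p,1))
cv2.imwrite('pics/g3.png',cv2.resize(im[215:285,145:265],(720,420))[:,:,::-1])
pick_bench([416.1,-94.3],-6.2); to_start(); lin([470,-330,170],V(0)); wait(1.2); im=get_image('top')
for a,c in blobs(im,'blue',(270,140,365,220),amin=5): print(a,np.round(c,1),np.round(deckpx('top',*c,22),1))
cv2.imwrite('pics/b1.png',cv2.resize(im[130:275,270:430],(640,580))[:,:,::-1])
E
```

```text
18 [191.  234.5]
18 [191.  264.5]
[450.1 254.8  42. ]
[364.7 255.7  42. ]
down 63.9 tcp [416.8 -94.6   3.6] w 50.3 gf 0.0 F [0.  0.2 0.1]
grip 64.2 tcp [417.1 -94.6   4.3] w 25.4 gf 78.0 F [-0.9  1.6  4.8]
up 64.9 tcp [415.1 -93.9 129. ] w 25.2 gf 79.0 F [-0.1 -0.4 -1.4]
over 65.8 tcp [610.8 -83.8 149.5] w 25.5 gf 79.0 F [ 0.   0.6 -1.3]
on deck 67.1 tcp [612.9 -58.   70.3] w 25.3 gf 79.0 F [ 0.9  0.6 -1.4]
148 [319.  147.1] [-8.  73.8 22. ]
24 [344.8 155.1] [70.5 52.4 22. ]
19 [346.1 191.7] [ 68.6 -53.7  22. ]
122 [309.1 202.2] [-45.1 -83.1  22. ]
```

View pics/g3.png

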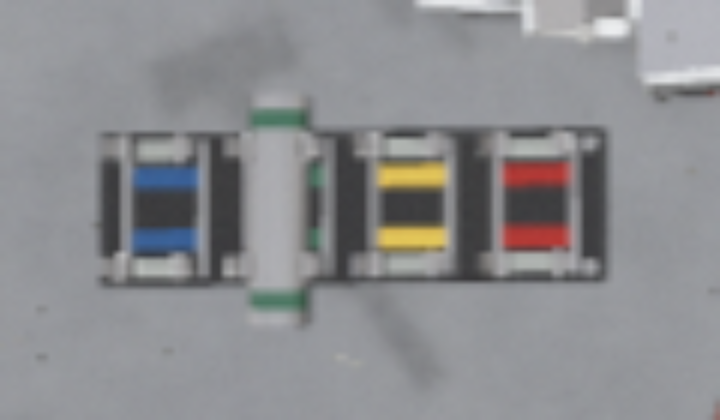

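View pics/b1.png

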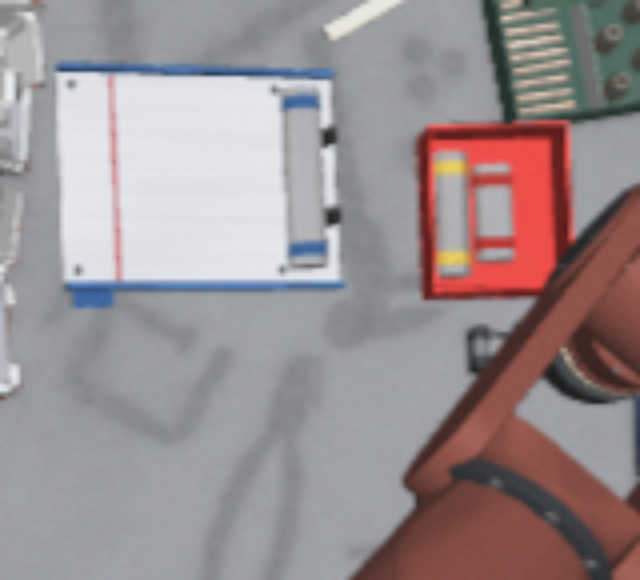

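Green is home and centred to within about 1 mm. Blue rolled down to the stops, with its middle at deck y ≈ −0.6. It goes into the blue clip.

```bash
python3 - <<'E'
from ops import *
pick_foot(-0.6,73.5); c=CLIPS['blue']+[0.7,0]
lin([405,-120,180],V(CYAW)); lin([405,100,180]); lin([*c,175]); lin([*c,90]); st('over'); wait(.2)
im=get_image('scene'); print(w2px('scene',[c[0]-65,c[1],101]), w2px('scene',[c[0]-53,c[1],101]))
for a,p in blobs(im,'blue',(130,220,230,320),amin=6): print(a,p)
cv2.imwrite('pics/b2.png',cv2.resize(im[190:340,110:310],(800,600))[:,:,::-1])
E
```

```text
down 72.7 tcp [ 614.5 -189.7   26.9] w 49.9 gf 0.0 F [ 0.1 -0.3 -0.6]
grip 73.0 tcp [ 614.6 -188.9   28.2] w 24.6 gf 98.0 F [-1.   2.1  4.9]
up 73.5 tcp [ 614.  -216.3  108.7] w 24.7 gf 98.0 F [-0.1 -0.2 -2.7]
over 77.2 tcp [410.  315.9  90. ] w 24.3 gf 98.0 F [ 0.6  0.6 -1.4]
[177.56381578 279.33373212] [174.61243249 276.14109431]
31 [169.19354839 272.03225806]
31 [169.5483871  303.32258065]
20 [159.05 306.1 ]
```

View pics/b2.png

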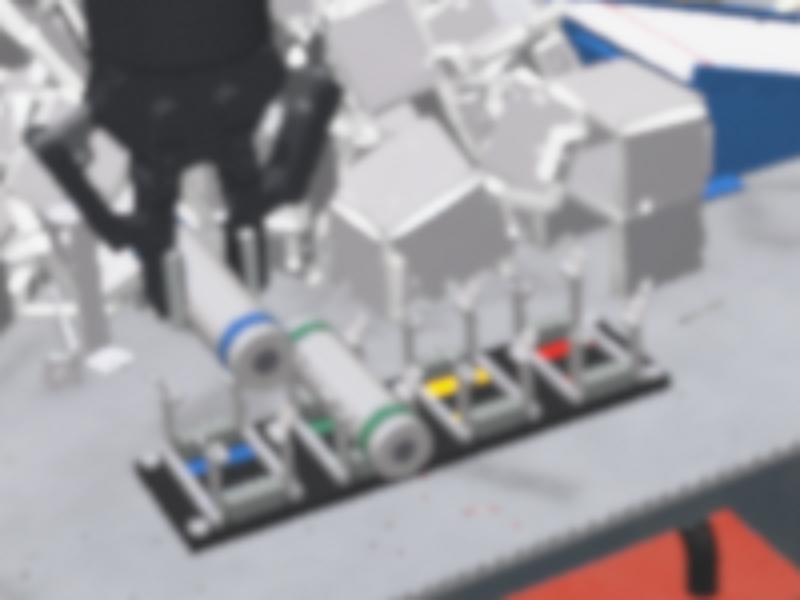

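Blue is level, with its end cap at scene (176,280) against a prediction of (177.6,279.3). Green sits in its clip. I'll press blue now.

```bash
python3 - <<'E'
from ops import *
c=CLIPS['blue']+[0.7,0]
lin([*c,43],s=100); st('pre')
for z in (38,34,30,27,24,22,20.5):
    lin([*c,z],s=25); wait(.1); o=st('z%s'%z)
    if o['wrist_force'][2]>45: print('stop'); break
lin([*c,23],s=25); grip(42); lin([*c,130],s=150); lin([405,-100,180],V(0)); wait(.5)
im=get_image('top'); P=[px2w('top',*p,42) for a,p in blobs(im,'blue',(155,215,255,285),amin=6) if print(a,p) is None]
for p in P: print(np.round(p,1))
tray(im); s=get_image('scene')
cv2.imwrite('pics/f.png',np.hstack([cv2.resize(im[140:285,150:430],(420,300)),cv2.resize(s[210:330,130:280],(375,300))])[:,:,::-1])
E
```

```text
pre 78.0 tcp [410.1 316.9  43.1] w 24.2 gf 100.0 F [ 0.1 -1.3 -1.4]
z38 78.5 tcp [410.9 317.1  38.6] w 24.4 gf 100.0 F [ 2.3 -1.2 -0.5]
z34 78.9 tcp [410.9 317.3  34.6] w 24.7 gf 100.0 F [ 2.3 -2.3  3.5]
z30 79.3 tcp [409.7 316.7  29.3] w 24.7 gf 100.0 F [ 3.8  0.5 -3.3]
z27 79.7 tcp [409.  316.5  26.1] w 24.6 gf 100.0 F [ 1.7  0.4 -5.6]
z24 80.0 tcp [409.1 316.6  23.3] w 25.2 gf 100.0 F [ 0.2 -0.2 -6. ]
z22 80.4 tcp [409.1 316.6  23.2] w 24.7 gf 101.0 F [-5.3 -1.5  6.5]
z20.5 80.8 tcp [409.2 316.7  23.1] w 24.6 gf 102.0 F [-6.9 -5.  15.2]
26 [170.15384615 231.03846154]
7 [176.42857143 244.28571429]
8 [176.5 254.5]
26 [170.15384615 268.03846154]
[461.5 314.5  42. ]
[423.2 296.8  42. ]
[394.1 296.8  42. ]
[356.2 315.2  42. ]
tray [375 161  38  44 954] (array([ 586.5, -329.8]), array([123.9, 105.5]), -0.3, array([ 585.4, -341.2]), np.float64(-0.3))
```

View pics/f.png

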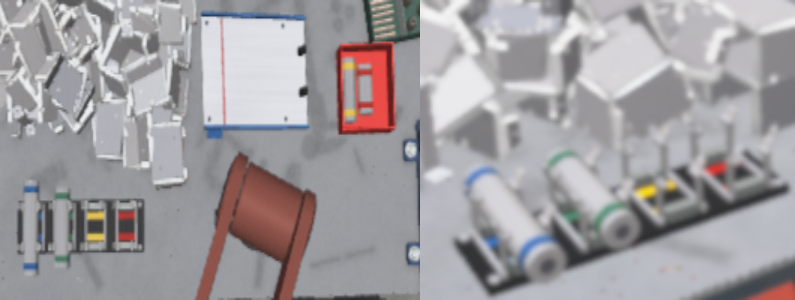

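Blue and green are both seated level and centred, and red and yellow are in the tray. I'll hand the job in.

```bash
python3 -c "
from station import *
print(sign_off())"
```

```text
the job is handed in; nothing more can be done
None
```

I tested all four bars in order and handed the job in: red and yellow did not roll and are in the scrap tray, while green and blue rolled and are pressed home in their own clips, centred to within about 1 mm.

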